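# Transfer an order-slip holder to the next rail

### The job

The order of the front slip holder, on the rail where two hang, is ready: lift that holder over the rail's upturned end, take it off, and thread it over the upturned end of the other rail so that it hangs there. Then push it along that rail until it and the holder already there are closed up together, fully home against the back collar. Leave the second holder hanging on its rail and leave the other things on the bench alone.

Things in the scene. Friction and masses are not known exactly. Their poses are not given: they have to be found in the camera images.
- holder_front: The holder to move: at the start nearest the tip of the rail that carries two. White plastic panel 80 mm wide (y), 5 thick, 190 high in all, black grip on top, paper slip on the lower front, 0.1 to 0.2 kg. Origin: middle of its glide's underside, on the rail's top when hung; x along the rail toward the post, y along the panel's width, z up.
- holder_front_window (a point): Centre of the moved holder's closed window, 24 mm below its origin: 32 mm wide, 48 high; the rail passes through it. Its upper edge is a black glide, 20 mm long along x, 42 wide, 8 high. The panel flanks the window from z = -48 to +8 mm and y = 16 to 40 mm either side, a face to push on; below, it is whole down to z = -140.
- holder_front_grip (a point): Middle of the moved holder's grip, a black block above the glide, 33 mm above the holder's origin: from z = +8 to +50 mm, 36 mm wide in y, 14 mm thick in x, centred over the origin.
- holder_behind: The holder that stays: same shape, behind the first on the same rail, at least 45 mm further back between origins. Origin: middle of its glide's underside, on the rail's top when hung; x along the rail toward the post, y along the panel's width, z up.
- holder_ready: Same holder, already hanging alone on the other rail; its glide starts 24 to 40 mm short of the back collar. It slides freely along the rail; the moved holder pushes it glide to glide, 20 mm between origins. Origin: middle of its glide's underside, on the rail's top when hung; x along the rail toward the post, y along the panel's width, z up.
- stock_rail: The rail that carries two holders at the start, on the left or the right. Flat level rail 18 mm wide, 8 thick, jutting toward the robot from a dark post fixed to the bench. Origin: mid-width on its top face (185 mm above the bench), halfway along its usable 104 mm; x along the rail from tip to post, z up.
- stock_rail_tip (a point): Free end of the two-holder rail: point on the rail's top, mid-width, at x = -52 mm, where the end is bent up into an end stop 18 mm high above the rail's top, 8 mm thick (to x = -60), 18 mm wide. A holder passes it when raised 18 to 40 mm above its hung height (best 29): more, and its window's lower edge catches under the rail. 7 mm sideways play each way.
- stock_rail_collar (a point): Back end of the two-holder rail: point on the rail's top, mid-width, at x = +52 mm, on the front face of the back collar (46 mm wide, 20 mm above the rail's top). Behind it the post, to 14 mm above the rail's top. Below the rail only a base plate, 10 mm high.
- ready_rail: The rail that carries one holder at the start; the front holder goes onto it. Flat level rail 18 mm wide, 8 thick, jutting toward the robot from a dark post fixed to the bench. Origin: mid-width on its top face (185 mm above the bench), halfway along its usable 104 mm; x along the rail from tip to post, z up. Holders closed up home have origins at x = +42 and +22 mm.
- ready_rail_tip (a point): Free end of the one-holder rail: point on the rail's top, mid-width, at x = -52 mm, where the end is bent up into an end stop 18 mm high above the rail's top, 8 mm thick (to x = -60), 18 mm wide. A holder passes it when raised 18 to 40 mm above its hung height (best 29): more, and its window's lower edge catches under the rail. 7 mm sideways play each way.
- ready_rail_collar (a point): Back end of the one-holder rail: point on the rail's top, mid-width, at x = +52 mm, on the front face of the back collar (46 mm wide, 20 mm above the rail's top). Behind it the post, to 14 mm above the rail's top. Below the rail only a base plate, 10 mm high.
- stapler: Stapler lying on the bench to the right of the rails, 149 mm long, 44 mm high; origin under its middle. Leave alone.
- carton: Small brown carton 110x77x40 mm on the bench; origin under its middle. Leave alone.
- masking_roll: Flat roll of pale masking tape, 98 mm across, 25 mm high, lying on the bench; origin under its middle. Leave alone.
- marker: Black marker pen lying on the bench, about 140 mm long, 18 mm thick; origin under its middle. Leave alone.

How it is judged:
By the outcome, as a careful person would: the job done as asked, in the order asked, and still so for the second after the job is handed in, with the robot touching nothing.
It also fails if it takes over 48 s, if anything falls off the work surface, if the arm or the gripper's body presses on something with over 40 N, if the wrist force passes 120 N, or if a joint passes its speed limit or range.

### The arm

A 6-joint arm with a two-finger parallel gripper is mounted at the origin on the work surface; the furniture and walls round the work are solid. World frame = base frame: x ahead of the robot, y to its left, z up, the work surface at z = 0. Lengths are in m, angles in rad, forces in N, time in s.
With the tool pointing down it reaches from about 0.225 to 0.875 m from the base axis. Payload 3.4 kg.
Tool frame: the origin (TCP) lies at the very end of the fingers, on their centre line; the grasp point (between the pads) lies 19 mm behind it (manip.hold_point_z is the distance from the TCP to the grasp point, in m); z points along the fingers, x is the direction in which the jaws open and shut, and the axes are right-handed (so a half turn about z gives the same grasp; the last joint's range is limited). The gripper opens to 85 mm and grips with 20 to 120 N. Pads are 22 mm wide; open, the fingers measure 114 mm over their backs; the gripper's body (76 mm by 85 mm) begins 54 mm behind the grasp point. The pads swing forward as they close: fully open they stand 13 mm farther back than shut.
Start: joints at [-1.318, 0.276, 1.505, -0, 1.361, -0.121], TCP at [0.21, -0.535, 0.231] pointing down, gripper open.
Joint ranges: [-2.89, 2.89], [-0.75, 2.08], [0.22, 2.7], [-1.18, 4.32], [0.11, 2.71], [-2.7, 2.7]. Speed limits (rad/s): [2.57, 2.57, 3.14, 3.14, 3.14, 3.14].

### API

Orientations are given as a unit quaternion [w, x, y, z].
In Python, from rig import manip gives the robot as it stands.
- The arm moves only by the tool apply_moves, never from a script. Its argument "commands" is one flat list of numbers, 6 for each row, row after row: the shift along the tool's x, y, z normalised to -1 to 1, where 1 is 0.03 m, then the turn, a rotation vector about the tool's x, y, z normalised to -1 to 1, where 1 is 0.15 rad. A call has 1 to 20 rows; each row shifts and turns the commanded pose from where the row before left it, along the tool's axes as they then stand; what a row does not reach is not made up. A row lasts 1/10 s, in which the tool goes at most 50 mm and 8.59 degrees, less where a joint would pass 70% of its speed; a pose out of reach is approached as far as the arm can. A call with a number of a shift or a turn outside -1 to 1 is refused whole. A call with a gripper value outside its range is refused whole. "jaw" is the opening, from -1 (shut) to 1 (fully open), set as the call begins (left out, the last holds). The fingers move at their own pace and stop on an object; "newtons" is the grip in N (left out, the last holds). Time passes only in rows, so rows that do not move let the fingers close. It gives the time, the measured TCP pose, the force and the opening at its end, in the units of the state.
- manip.get_state(): the state, without advancing time (a new reading comes with each control period).
- manip.get_image(name): name is "side" or "top"; returns a dict with "frame" (420x560x3 uint8, red, green, blue), "fx", "fy", "cx", "cy" (pixels), "k1" (the pictures are not rectified: a ray, as slopes to the right and down, at radius r is drawn at 1 + k1 r^2 times it, then the intrinsics apply), "extrinsics" (4x4, takes a point from camera to world coordinates). Camera axes: x right, y up, looking along -z (the intrinsics and any distortion apply to the point x, -y, -z); pixel columns grow to the right and rows downward; lengths in m; the calibration is good to about 2 mm. A picture is of the moment at which its call begins. There is no depth.
- manip.sign_off(): hands the job in, once; it reports no verdict.
The state is a dict: "clock": time; "qpos": joint angles; "qd": joint speeds; "effort": joint torques, N m; "position": TCP position; "ee_rot": TCP orientation; "contact_force": force on the tool from outside, world axes, zero at the start; "moment": the same for the moment, N m; "width": finger opening in m.
Only numpy, scipy, OpenCV 4.12 (cv2) and the standard library are available. Lean on these libraries where they do the work, as an engineer would, in place of code of your own. Each camera call takes 0.05 s, during which the arm holds its last target. There are 200 camera calls.

## Working session

There is one attempt and no reset: what is moved stays moved. The work goes in short steps, Python scripts to look and compute and a tool call to move; the robot and the scene stay as the last step left them, time stands still between calls to the robot, and variables do not carry over. Pictures are saved under pics/ and viewed, about 8 in all and at most 12, crops included, and the job is handed in when it is done.

Besides the shell and the picture viewer there is one more tool, called after "Request:" by a JSON object that holds its "name" and its "arguments". apply_moves: Moves the arm, as the interface text tells. Scaled input: -1 to 1 covers 0.03 m each way for a shift and 0.15 rad each way for a turn. Its arguments: {"type":"object","properties":{"commands":{"type":"array"},"jaw":{"type":"number"},"newtons":{"type":"number"}},"required":["commands"]}

```bash
mkdir -p pics; ls; cat > h.py <<'E'
import numpy as np, cv2
from rig import manip
def grab(n,fn=None):
    d=manip.get_image(n)
    if fn: cv2.imwrite('pics/'+fn,d['frame'][:,:,::-1])
    return d
def ray(d,u,v):
    x=(u-d['cx'])/d['fx'];y=(v-d['cy'])/d['fy'];a,b=x,y
    for _ in range(20):
        s=1+d['k1']*(a*a+b*b);a,b=x/s,y/s
    E=np.array(d['extrinsics']);r=E[:3,:3]@np.array([a,-b,-1]);return E[:3,3],r/np.linalg.norm(r)
def onz(d,u,v,z):
    o,r=ray(d,u,v);return o+r*(z-o[2])/r[2]
def proj(d,p):
    E=np.array(d['extrinsics']);c=E[:3,:3].T@(np.array(p)-E[:3,3]);a,b=c[0]/-c[2],-c[1]/-c[2]
    s=1+d['k1']*(a*a+b*b);return d['cx']+d['fx']*a*s,d['cy']+d['fy']*b*s
def tri(d1,p1,d2,p2):
    o1,r1=ray(d1,*p1);o2,r2=ray(d2,*p2)
    t=np.linalg.lstsq(np.c_[r1,-r2],o2-o1,rcond=None)[0]
    a=o1+r1*t[0];b=o2+r2*t[1];return (a+b)/2,np.linalg.norm(a-b)
E
python3 - <<'E'
from h import *
np.set_printoptions(precision=3,suppress=True)
for n in('side','top'):
    d=grab(n,n+'0.png');print(n,d['fx'],d['fy'],d['cx'],d['cy'],d['k1'],np.array(d['extrinsics']))
s=manip.get_state();print(s)
E
```

```text
pics
side 398.10776807520176 398.10776807520176 272.86932028753677 211.80932788475906 -0.045390473365456555 [[-0.939  0.138 -0.314  0.107]
 [-0.342 -0.419  0.841  0.98 ]
 [-0.016  0.897  0.441  0.673]
 [ 0.     0.     0.     1.   ]]
top 542.4469677729802 542.4469677729802 281.86917118092583 212.50822626497188 -0.1393290312990952 [[-0.016  0.998 -0.054  0.35 ]
 [-1.    -0.016  0.005  0.018]
 [ 0.004  0.054  0.999  1.776]
 [ 0.     0.     0.     1.   ]]
{'clock': 0.1, 'qpos': array([-1.318,  0.277,  1.506,  0.   ,  1.361, -0.121]), 'qd': array([ 0.001, -0.002, -0.005,  0.   ,  0.001, -0.001]), 'effort': array([  0.001, -41.77 , -24.641,  -0.   ,   0.006,   0.   ]), 'position': array([ 0.21 , -0.535,  0.231]), 'ee_rot': array([-0.001,  0.826, -0.563, -0.001]), 'contact_force': array([-0.105, -0.033, -0.019]), 'moment': array([-0.025, -0.03 , -0.046]), 'width': 0.08528590006847095}
```

View pics/side0.png

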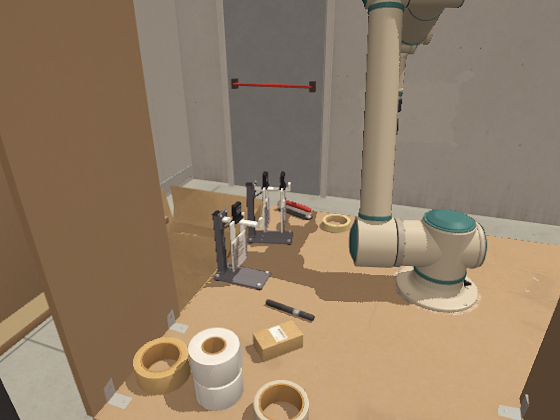

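View pics/top0.png

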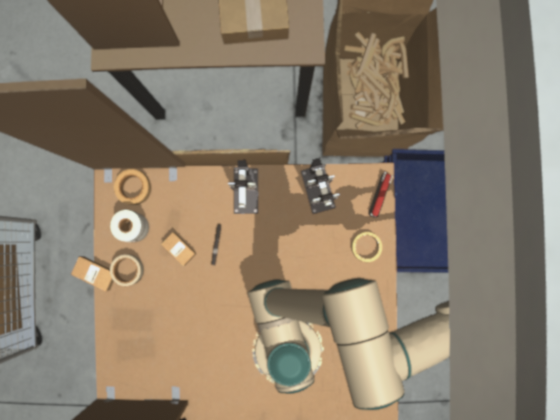

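The side view shows the two-holder rail behind, at about (275,200), which is the robot's right. The one-holder rail is at (240,240). In the top view they are at (320,188) and (245,188). I'll zoom in on both.

```bash
python3 - <<'E'
import cv2,numpy as np
a=cv2.imread('pics/top0.png')[150:225,215:350];b=cv2.imread('pics/side0.png')[165:295,195:315]
a=cv2.resize(a,None,fx=5.5,fy=5.5,interpolation=cv2.INTER_CUBIC);b=cv2.resize(b,None,fx=4.6,fy=4.6,interpolation=cv2.INTER_CUBIC)
cv2.imwrite('pics/tc.png',a);cv2.imwrite('pics/sc.png',b)
E
```

```text
(no output)
```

View pics/tc.png

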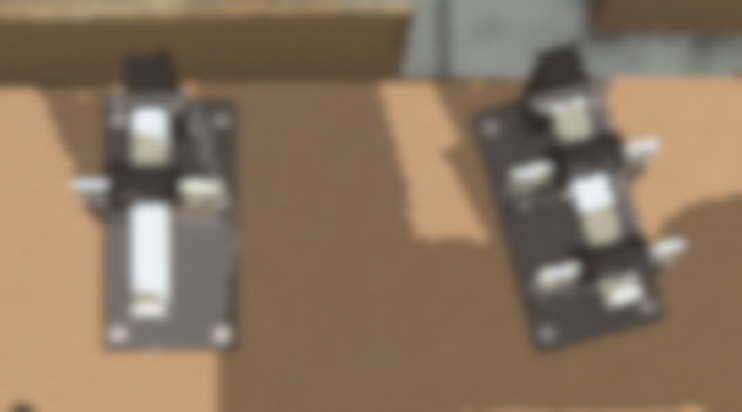

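View pics/sc.png

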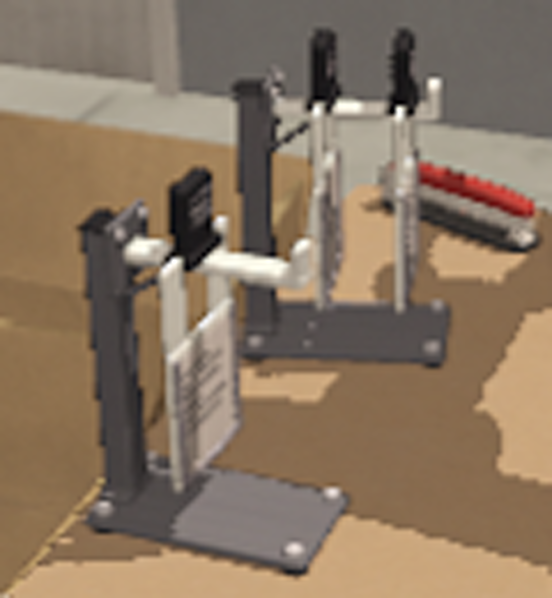

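```bash
cat > m.py <<'E'
from h import *
np.set_printoptions(precision=4,suppress=True)
T=grab('top');S=grab('side')
t=lambda x,y:(215+(x+.5)/5.5-.5,150+(y+.5)/5.5-.5)
s=lambda x,y:(195+(x+.5)/4.6-.5,165+(y+.5)/4.6-.5)
print('plate screws ready',[onz(T,*t(*p),.012)[:2] for p in((118,333),(222,333),(222,120))])
print('plate screws stock',[onz(T,*t(*p),.012)[:2] for p in((490,127),(547,333),(648,307))])
print('ready rail pts z.185',[onz(T,*t(*p),.185)[:2] for p in((150,290),(150,150))], 'tip top',onz(T,*t(149,305),.203))
print('stock rail pts z.185',[onz(T,*t(*p),.185)[:2] for p in((600,235),(590,190),(568,110))], 'tip top',onz(T,*t(622,290),.203))
print('tri tip ready',tri(T,t(149,303),S,s(302,243)))
print('tri tip stock',tri(T,t(622,288),S,s(434,82)))
for n,a,b in(('ready',(145,178),(190,175)),('front',(612,254),(404,33)),('behind',(582,155),(323,33))):print('grip',n,tri(T,t(*a),S,s(*b)),onz(T,*t(*a),.235))
E
python3 m.py
```

```text
plate screws ready [array([0.456, 0.159]), array([0.4551, 0.0973]), array([0.5821, 0.0957])]
plate screws stock [array([ 0.5754, -0.0637]), array([ 0.4521, -0.0952]), array([ 0.4666, -0.1555])]
ready rail pts z.185 [array([0.4684, 0.1278]), array([0.5437, 0.127 ])] tip top [0.4591 0.1272 0.203 ]
stock rail pts z.185 [array([ 0.4942, -0.1136]), array([ 0.5185, -0.1087]), array([ 0.5619, -0.0978])] tip top [ 0.4632 -0.1231  0.203 ]
tri tip ready (array([0.4602, 0.1271, 0.2041]), np.float64(0.00024767614721293033))
tri tip stock (array([ 0.4636, -0.1231,  0.2054]), np.float64(0.000986688363073495))
grip ready (array([0.5251, 0.1271, 0.2369]), np.float64(0.004951605080710141)) [0.523  0.1263 0.235 ]
grip front (array([ 0.4803, -0.1145,  0.2419]), np.float64(0.0023829717333826808)) [ 0.4797 -0.1155  0.235 ]
grip behind (array([ 0.5324, -0.0999,  0.2412]), np.float64(0.003266961566847277)) [ 0.5316 -0.1009  0.235 ]
```

```bash
cat > go.py <<'E'
import sys
from h import *
from scipy.spatial.transform import Rotation as R
np.set_printoptions(precision=4,suppress=True)
A=dict(stock=(np.array([.4634,-.1231]),.245),ready=(np.array([.4595,.1272]),-.012))
# usage: go.py rail x_along lateral z  -> target TCP in rail frame (rail origin), tool x along -(rail y)
def calc(rail,x,y,z):
    c,w=A[rail];u=np.array([np.cos(w),np.sin(w)]);n=np.array([-u[1],u[0]])
    p=np.r_[c+u*(x+.056)+n*y,z]
    s=manip.get_state();q=s['ee_rot'];M=R.from_quat([q[1],q[2],q[3],q[0]]).as_matrix()
    X=np.r_[-n,0];Z=np.array([0,0,-1.]);G=np.c_[X,np.cross(Z,X),Z]
    rv=R.from_matrix(M.T@G).as_rotvec();d=p-s['position'];c0=s['position'][:2]-c
    print('t',s['clock'],'pos',s['position'],'rail frame now',c0@u-.056,c0@n,'F',s['contact_force'],'w',s['width'])
    print('target',p,'turn units',rv/.15,'shift units total, tool axes after turn',G.T@d/.03)
if __name__=='__main__': calc(sys.argv[1],*map(float,sys.argv[2:]))
E
python3 go.py stock -.038 .002 .30
```

```text
t 0.2 pos [ 0.2099 -0.535   0.2308] rail frame now -0.401889721026335 -0.3381423591087041 F [ 0.2407 -0.1508  0.4487] w 0.08551351318933975
target [ 0.4804 -0.1168  0.3   ] turn units [-0.0002  0.0069  0.8586] shift units total, tool axes after turn [-11.3381 -12.1297  -2.3073]
```

Request:
{"name": "apply_moves", "arguments": {"commands": [0,0,-0.6,0,0,0.86,-0.6,-0.64,-0.6,0,0,0,-0.6,-0.64,-0.6,0,0,0,-0.6,-0.64,-0.5,0,0,0,-0.6,-0.64,0,0,0,0,-0.6,-0.64,0,0,0,0,-0.6,-0.64,0,0,0,0,-0.6,-0.64,0,0,0,0,-0.6,-0.64,0,0,0,0,-0.6,-0.64,0,0,0,0,-0.6,-0.64,0,0,0,0,-0.6,-0.64,0,0,0,0,-0.6,-0.64,0,0,0,0,-0.6,-0.64,0,0,0,0,-0.6,-0.64,0,0,0,0,-0.6,-0.64,0,0,0,0,-0.6,-0.64,0,0,0,0,-0.6,-0.64,0,0,0,0,-0.54,-0.61,0,0,0,0,0,0,0,0,0,0], "jaw": 0.7, "newtons": 60}}

```text
clock: 2.2
position: [0.4674, -0.1371, 0.3001]
ee_rot: [-0.001, 0.789, -0.614, -0.0]
contact_force: [0.1, 1.7, -0.7]
width: 0.0727
```

```bash
python3 - <<'E'
from go import *
calc('stock',-.038,.002,.2)
d=grab('side')['frame'][130:260,230:330][:,:,::-1]
cv2.imwrite('pics/s1.png',cv2.resize(d,None,fx=4.5,fy=4.5,interpolation=cv2.INTER_CUBIC))
E
```

```text
t 2.2 pos [ 0.4674 -0.1371  0.3001] rail frame now -0.05552088567625649 -0.014505112660673801 F [ 0.0673  1.7152 -0.7333] w 0.07273624616260449
target [ 0.4804 -0.1168  0.2   ] turn units [-0.0051  0.0073  0.0214] shift units total, tool axes after turn [-0.5502 -0.584   3.3363]
```

View pics/s1.png

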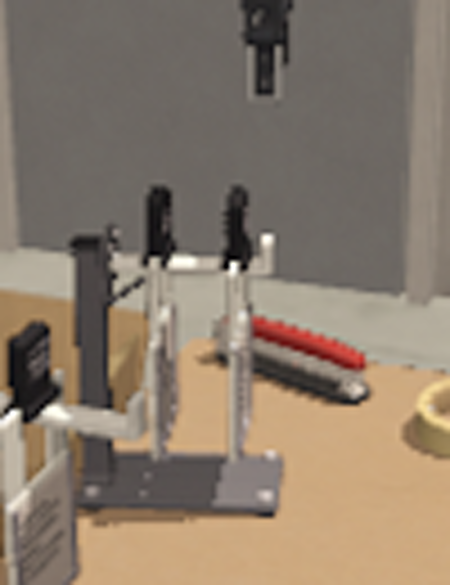

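The crop shows the front grip at about (237,200) and the fingertip at (265,95), still 17 mm toward the robot. Next I'll finish the approach and check its offset along the rail.

Request:
{"name": "apply_moves", "arguments": {"commands": [-0.3,-0.3,0.6,0,0,0,-0.25,-0.28,0.6,0,0,0,0,0,0.3,0,0,0,0,0,0,0,0,0,0,0,0,0,0,0]}}

```text
clock: 2.75
position: [0.4789, -0.1199, 0.2557]
ee_rot: [0.0, 0.788, -0.616, 0.0]
contact_force: [0.4, -0.9, 0.0]
width: 0.0728
```

```bash
python3 - <<'E'
from go import *
d=grab('side')
calc('stock',-.038,.002,.2)
p=manip.get_state()['position'];print('tcp px crop',(np.array(proj(d,p))-[230,130])*6, 'axial +5mm',(np.array(proj(d,p+[.0049,.0012,0]))-[230,130])*6)
f=d['frame'][130:230,230:330][:,:,::-1]
cv2.imwrite('pics/s2.png',cv2.resize(f,None,fx=6,fy=6,interpolation=cv2.INTER_CUBIC))
E
```

```text
t 2.8 pos [ 0.4792 -0.1199  0.2561] rail frame now -0.039865339383457474 -0.0007827842826711667 F [ 0.7342 -0.0922 -0.2142] w 0.07270637510112528
target [ 0.4804 -0.1168  0.2   ] turn units [-0.005  -0.0082 -0.0075] shift units total, tool axes after turn [-0.0928 -0.0622  1.8693]
tcp px crop [322.0584 221.4911] axial +5mm [312.2661 221.2722]
```

View pics/s2.png

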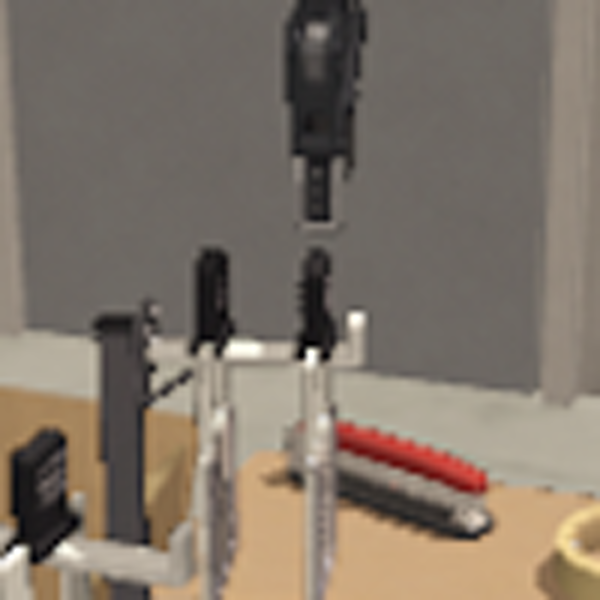

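The front grip top is at (316,252) and the fingertips are at (320,225), so the tool should go about 2.5 mm further along the rail. Descending and gripping.

Request:
{"name": "apply_moves", "arguments": {"commands": [-0.1,-0.09,0.5,0,0,0,0,0,0.5,0,0,0,0,0,0.5,0,0,0,0,0,0.37,0,0,0,0,0,0,0,0,0,0,0,0,0,0,0]}}

```text
clock: 3.4
position: [0.4814, -0.1158, 0.1998]
ee_rot: [-0.0, 0.788, -0.616, 0.0]
contact_force: [0.5, 0.6, -0.1]
width: 0.0725
```

Request:
{"name": "apply_moves", "arguments": {"commands": [0,0,0,0,0,0,0,0,0,0,0,0,0,0,0,0,0,0,0,0,0,0,0,0,0,0,0,0,0,0,0,0,0,0,0,0,0,0,0,0,0,0,0,0,0,0,0,0], "jaw": -1, "newtons": 60}}

```text
clock: 4.2
position: [0.4817, -0.1158, 0.2001]
ee_rot: [-0.0, 0.788, -0.615, 0.001]
contact_force: [-0.9, -0.8, 6.2]
width: 0.0355
```

```bash
python3 go.py stock -.037 0 .23
```

```text
t 4.2 pos [ 0.4817 -0.1158  0.2001] rail frame now -0.036493886166448164 0.0026809477389242733 F [-0.8602 -0.8194  6.2231] w 0.03550691849915804
target [ 0.4818 -0.1185  0.23  ] turn units [-0.01   -0.0101 -0.0009] shift units total, tool axes after turn [ 0.0894  0.0169 -0.9964]
```

Request:
{"name": "apply_moves", "arguments": {"commands": [0,0,-0.25,0,0,0,0.05,0,-0.25,0,0,0,0,0,-0.25,0,0,0,0,0,-0.22,0,0,0,0,0,0,0,0,0,0,0,0,0,0,0]}}

```text
clock: 4.8
position: [0.4814, -0.1168, 0.2284]
ee_rot: [-0.0, 0.788, -0.615, 0.0]
contact_force: [-0.1, -0.1, -0.7]
width: 0.0353
```

```bash
python3 - <<'E'
from go import *
d=grab('side');calc('stock',-.13,.001,.229)
f=d['frame'][130:230,230:330][:,:,::-1]
cv2.imwrite('pics/s3.png',cv2.resize(f,None,fx=6,fy=6,interpolation=cv2.INTER_CUBIC))
E
```

```text
t 4.85 pos [ 0.4812 -0.1168  0.2281] rail frame now -0.03715595277379272 0.0018056222569551473 F [ 0.2716  0.5529 -1.1204] w 0.035181289308495074
target [ 0.3914 -0.1401  0.229 ] turn units [ 0.0022  0.0011 -0.0014] shift units total, tool axes after turn [ 0.0269  3.0948 -0.0285]
```

View pics/s3.png

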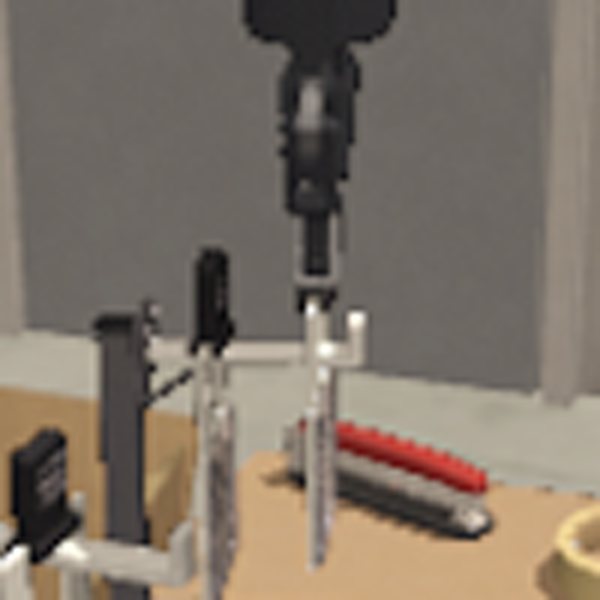

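The holder is lifted: its glide, at (317,298), is just above the stop top at (357,312), and it hangs upright. Pulling it off.

Request:
{"name": "apply_moves", "arguments": {"commands": [0.03,0.3,-0.03,0,0,0,0,0.3,0,0,0,0,0,0.3,0,0,0,0,0,0.3,0,0,0,0,0,0.4,0,0,0,0,0,0.5,0,0,0,0,0,0.5,0,0,0,0,0,0.5,0,0,0,0,0,0,0,0,0,0]}}

```text
clock: 5.75
position: [0.3891, -0.1404, 0.2292]
ee_rot: [0.0, 0.788, -0.616, -0.0]
contact_force: [-0.0, -0.1, -1.7]
width: 0.0354
```

```bash
python3 go.py ready -.13 .0 .228
```

```text
t 5.75 pos [ 0.3891 -0.1404  0.2292] rail frame now -0.12320513842477565 -0.2683968556101861 F [-0.0012 -0.1151 -1.7099] w 0.03540661035536025
target [0.3855 0.1281 0.228 ] turn units [0.0073 0.0004 1.7008] shift units total, tool axes after turn [-8.9466  0.2265  0.0411]
```

Request:
{"name": "apply_moves", "arguments": {"commands": [0,0.1,0,0,0,0.57,0,0.1,0,0,0,0.57,0,0,0,0,0,0.56,-0.4,0,0,0,0,0,-0.6,0,0,0,0,0,-0.65,0,0,0,0,0,-0.65,0,0,0,0,0,-0.65,0,0,0,0,0,-0.65,0,0,0,0,0,-0.65,0,0,0,0,0,-0.65,0,0,0,0,0,-0.65,0,0,0,0,0,-0.65,0,0,0,0,0,-0.65,0,0,0,0,0,-0.65,0,0,0,0,0,-0.6,0,0,0,0,0,-0.5,0,0,0,0,0,-0.35,0,0,0,0,0,0,0,0,0,0,0,0,0,0,0,0,0]}}

```text
clock: 7.75
position: [0.3881, 0.127, 0.2291]
ee_rot: [-0.0, -0.704, 0.71, -0.0]
contact_force: [1.2, -0.3, -1.5]
width: 0.0352
```

```bash
python3 - <<'E'
from go import *
d=grab('side');calc('ready',-.06,0,.228)
f=d['frame'][150:290,195:335][:,:,::-1]
cv2.imwrite('pics/s4.png',cv2.resize(f,None,fx=4.2,fy=4.2,interpolation=cv2.INTER_CUBIC))
E
```

```text
t 7.8 pos [0.3882 0.1267 0.2291] rail frame now -0.12730841285177036 -0.0013324784912933686 F [-0.1882  0.1844 -1.6975] w 0.03507638025626307
target [0.4555 0.1272 0.228 ] turn units [ 0.0007 -0.004   0.0157] shift units total, tool axes after turn [-0.0444 -2.2436  0.0378]
```

View pics/s4.png

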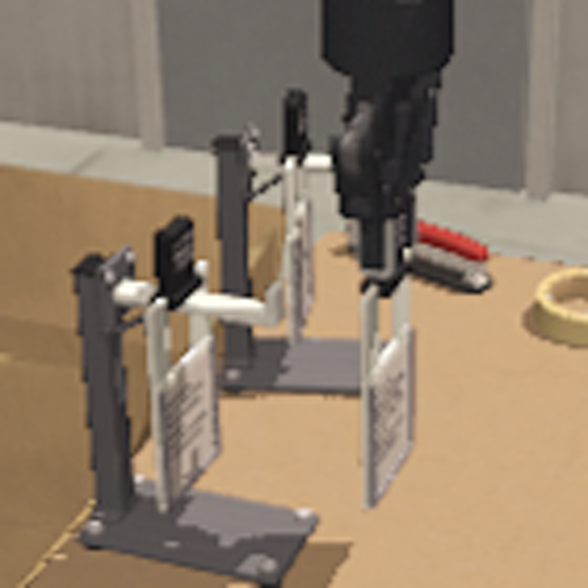

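The holder hangs upright at crop (385,400), square in front of the ready rail's tip at (275,285). Threading on now, in two stages with a force check between.

Request:
{"name": "apply_moves", "arguments": {"commands": [-0.04,-0.4,0.03,0,0,0,0,-0.4,0,0,0,0,0,-0.4,0,0,0,0,0,-0.3,0,0,0,0,0,-0.25,0,0,0,0,0,-0.25,0,0,0,0,0,0,0,0,0,0]}}

```text
clock: 8.5
position: [0.4495, 0.1275, 0.2281]
ee_rot: [0.0, -0.703, 0.711, -0.0]
contact_force: [-0.1, 0.7, -0.7]
width: 0.0351
```

Request:
{"name": "apply_moves", "arguments": {"commands": [0,-0.25,0,0,0,0,0,-0.25,0,0,0,0,0,-0.25,0,0,0,0,0,-0.25,0,0,0,0,0,-0.24,0,0,0,0,0,0,0,0,0,0,0,0,0,0,0,0]}}

```text
clock: 9.2
position: [0.4854, 0.1272, 0.2281]
ee_rot: [-0.0, -0.703, 0.711, 0.0]
contact_force: [-0.4, -0.2, -1.0]
width: 0.0352
```

```bash
python3 - <<'E'
from go import *
d=grab('side');calc('ready',-.03,0,.2)
f=d['frame'][150:290,195:335][:,:,::-1]
cv2.imwrite('pics/s5.png',cv2.resize(f,None,fx=4.2,fy=4.2,interpolation=cv2.INTER_CUBIC))
E
```

```text
t 9.25 pos [0.4852 0.1272 0.2281] rail frame now -0.03033775768989141 0.000321405023475105 F [-0.2282  0.375  -1.4945] w 0.03508445127991984
target [0.4855 0.1269 0.2   ] turn units [ 0.0054 -0.0009  0.012 ] shift units total, tool axes after turn [ 0.0107 -0.0113  0.9376]
```

View pics/s5.png

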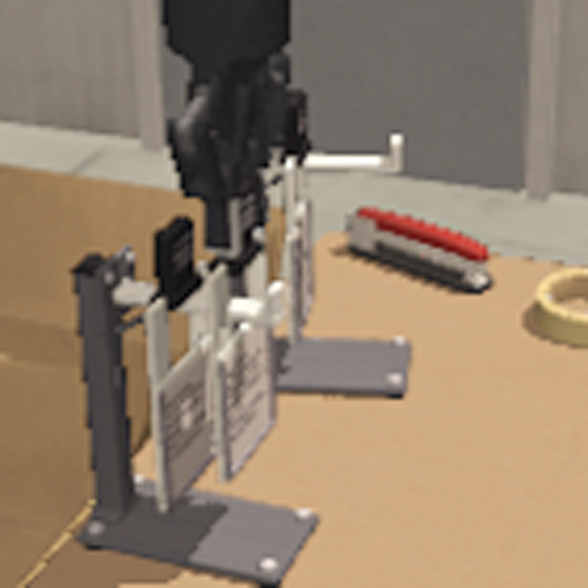

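The holder is threaded: the rail passes through its window and the stop at (280,290) is on the robot's side of it. No contact force shows. Lowering gently.

Request:
{"name": "apply_moves", "arguments": {"commands": [0,0,0.3,0,0,0,0,0,0.3,0,0,0,0,0,0.2,0,0,0,0,0,0.08,0,0,0,0,0,0,0,0,0,0,0,0,0,0,0]}}

```text
clock: 9.85
position: [0.4857, 0.1272, 0.202]
ee_rot: [0.0, -0.703, 0.711, -0.0]
contact_force: [0.3, 0.2, -0.5]
width: 0.0352
```

Request:
{"name": "apply_moves", "arguments": {"commands": [0,0,0.05,0,0,0,0,0,0,0,0,0,0,0,0,0,0,0]}}

```text
clock: 10.15
position: [0.4856, 0.1272, 0.2005]
ee_rot: [0.0, -0.703, 0.711, -0.0]
contact_force: [-0.3, 0.3, -1.6]
width: 0.0355
```

Request:
{"name": "apply_moves", "arguments": {"commands": [0,-0.15,0.01,0,0,0,0,-0.15,0,0,0,0,0,-0.15,0,0,0,0,0,-0.15,0,0,0,0,0,-0.15,0,0,0,0,0,-0.15,0,0,0,0,0,-0.15,0,0,0,0,0,-0.15,0,0,0,0,0,-0.15,0,0,0,0,0,-0.15,0,0,0,0,0,0,0,0,0,0]}}

```text
clock: 11.25
position: [0.5317, 0.1268, 0.2002]
ee_rot: [0.001, -0.703, 0.711, -0.001]
contact_force: [-0.4, -0.4, 1.5]
width: 0.0353
```

Request:
{"name": "apply_moves", "arguments": {"commands": [0,-0.05,0,0,0,0,0,-0.04,0,0,0,0,0,0,0,0,0,0]}}

```text
clock: 11.55
position: [0.533, 0.1267, 0.2001]
ee_rot: [-0.0, -0.703, 0.711, 0.0]
contact_force: [-3.6, 0.1, 3.8]
width: 0.0354
```

Request:
{"name": "apply_moves", "arguments": {"commands": [0,-0.05,0,0,0,0,0,0,0,0,0,0]}}

```text
clock: 11.75
position: [0.5348, 0.1267, 0.2002]
ee_rot: [0.0, -0.703, 0.711, -0.0]
contact_force: [-3.2, -0.3, 4.0]
width: 0.0349
```

Request:
{"name": "apply_moves", "arguments": {"commands": [0,-0.05,0,0,0,0,0,0,0,0,0,0]}}

```text
clock: 11.95
position: [0.5364, 0.1267, 0.2002]
ee_rot: [0.0, -0.703, 0.711, -0.0]
contact_force: [-3.2, 0.6, 3.0]
width: 0.0356
```

Request:
{"name": "apply_moves", "arguments": {"commands": [0,-0.04,0,0,0,0,0,0,0,0,0,0]}}

```text
clock: 12.15
position: [0.5369, 0.1267, 0.2002]
ee_rot: [-0.0, -0.703, 0.711, 0.0]
contact_force: [-4.8, -0.9, 6.4]
width: 0.0349
```

Request:
{"name": "apply_moves", "arguments": {"commands": [0,-0.05,0,0,0,0,0,0,0,0,0,0]}}

```text
clock: 12.35
position: [0.537, 0.1267, 0.2002]
ee_rot: [-0.002, -0.704, 0.711, 0.001]
contact_force: [-7.9, 0.1, 6.2]
width: 0.0351
```

Request:
{"name": "apply_moves", "arguments": {"commands": [0,-0.05,0,0,0,0,0,0,0,0,0,0]}}

```text
clock: 12.55
position: [0.5372, 0.1267, 0.2002]
ee_rot: [-0.003, -0.704, 0.711, 0.002]
contact_force: [-9.8, -0.5, 9.6]
width: 0.0352
```

```bash
python3 - <<'E'
from go import *
d=grab('side');calc('ready',.022,0,.2)
f=d['frame'][180:280,195:295][:,:,::-1]
cv2.imwrite('pics/s6.png',cv2.resize(f,None,fx=6,fy=6,interpolation=cv2.INTER_CUBIC))
E
```

```text
t 12.6 pos [0.5372 0.1267 0.2002] rail frame now 0.021668196277266856 0.0004054306901980229 F [-9.5462  0.241   8.3025] w 0.035156373990701706
target [0.5375 0.1263 0.2   ] turn units [ 0.0447 -0.0023  0.0143] shift units total, tool axes after turn [ 0.0135 -0.0111  0.0063]
```

View pics/s6.png

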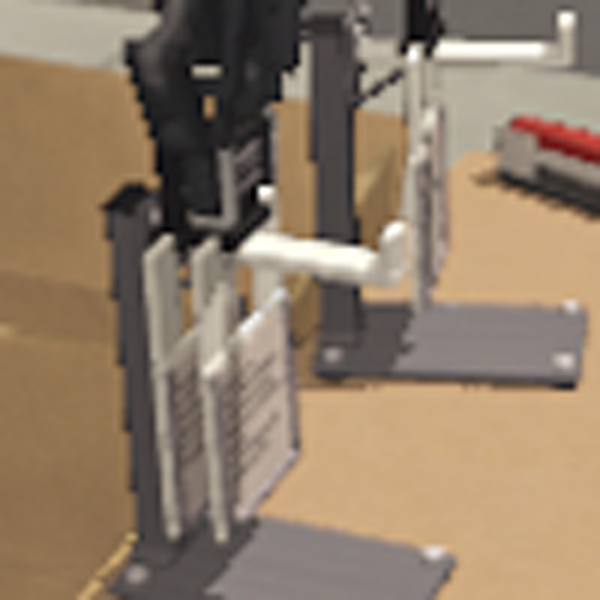

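The arm stopped at x = +21.7 mm (expected +22) with the force rising to 10 N. The crop shows both panels close together at the back, by the post. I'll ease the press, open, and check.

Request:
{"name": "apply_moves", "arguments": {"commands": [0,0.07,0,0,0,0,0,0,0,0,0,0]}}

```text
clock: 12.8
position: [0.537, 0.1267, 0.2002]
ee_rot: [-0.001, -0.704, 0.711, 0.001]
contact_force: [-5.7, -0.8, 5.9]
width: 0.035
```

Request:
{"name": "apply_moves", "arguments": {"commands": [0,0,0,0,0,0,0,0,0,0,0,0,0,0,0,0,0,0,0,0,0,0,0,0,0,0,0,0,0,0,0,0,0,0,0,0], "jaw": 0.6}}

```text
clock: 13.4
position: [0.5385, 0.1267, 0.2]
ee_rot: [0.0, -0.703, 0.711, -0.0]
contact_force: [0.6, 0.1, -0.2]
width: 0.0686
```

Request:
{"name": "apply_moves", "arguments": {"commands": [0,0,-0.3,0,0,0,0,0,-0.5,0,0,0,0,0,-0.6,0,0,0,0,0,-0.6,0,0,0,0,0.5,-0.5,0,0,0,0,0.8,-0.5,0,0,0,0,0.9,0,0,0,0,0,0.9,0,0,0,0,0,0.9,0,0,0,0,0,0,0,0,0,0]}}

```text
clock: 14.4
position: [0.4137, 0.1279, 0.2909]
ee_rot: [-0.001, -0.704, 0.71, 0.001]
contact_force: [1.1, 0.4, 0.9]
width: 0.0686
```

```bash
python3 - <<'E'
from go import *
d=grab('side');calc('ready',-.09,0,.21)
f=d['frame'][185:285,200:300][:,:,::-1]
cv2.imwrite('pics/s7.png',cv2.resize(f,None,fx=6,fy=6,interpolation=cv2.INTER_CUBIC))
E
```

```text
t 14.45 pos [0.4161 0.128  0.291 ] rail frame now -0.09939667411336764 0.00025945292083144974 F [-0.0506  1.0109 -0.3455] w 0.06833110730238247
target [0.4255 0.1276 0.21  ] turn units [-0.0071  0.0012  0.0164] shift units total, tool axes after turn [ 0.0086 -0.3132  2.7005]
```

View pics/s7.png

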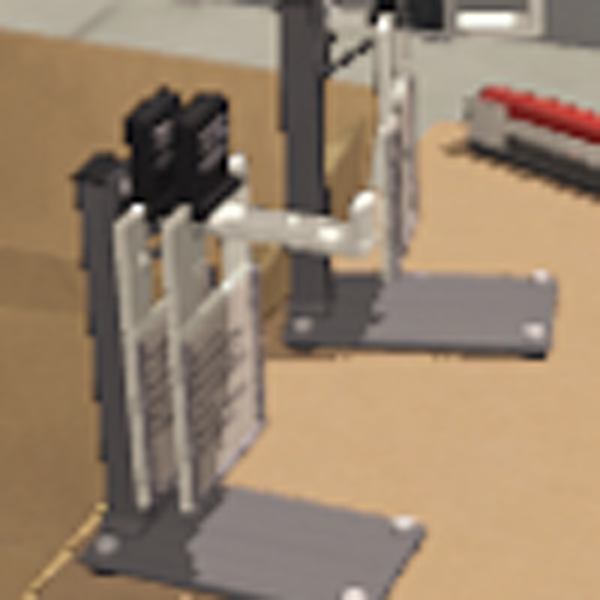

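Both holders hang at the back with their glides side by side (grips at (153,150) and (203,150)). I'll check the spacing numerically: panel left edges are at x ≈ 132 and 178, row ≈ 212.

```bash
python3 - <<'E'
from go import *
d=grab('side');c,w=A['ready'];u=np.array([np.cos(w),np.sin(w)]);n=np.array([-u[1],u[0]])
P=lambda x,y,z:(np.array(proj(d,np.r_[c+u*(x+.056)+n*y,.185+z]))-[199.6,184.6])*6
for x in(.042,.022):print(x,'panel top outer corner',P(x,.04,.008),'bottom outer',P(x,.04,-.14),'grip top centre',P(x,0,.05),'grip top +-y',P(x,.018,.05),P(x,-.018,.05))
print('per mm',P(.023,.04,.008)-P(.022,.04,.008))
T=grab('top')
E
python3 go.py ready -.02 0 .25
```

```text
0.042 panel top outer corner [123.0195 226.3523] bottom outer [147.1199 509.806 ] grip top centre [158.0389 102.078 ] grip top +-y [139.3183 118.4925] [176.2363  86.1252]
0.022 panel top outer corner [164.2812 233.366 ] bottom outer [186.0512 518.1048] grip top centre [198.9434 108.1995] grip top +-y [180.6937 124.8089] [216.6789  92.0607]
per mm [-2.076  -0.3528]
t 14.55 pos [0.4184 0.128  0.2907] rail frame now -0.0971302714935408 0.0002611188533329995 F [0.0293 0.2486 0.4399] w 0.06829860020619728
target [0.4955 0.1268 0.25  ] turn units [-0.0121  0.0006  0.0133] shift units total, tool axes after turn [ 0.0087 -2.571   1.357 ]
```

Observed spacing is about 43–46 px against the 40 px expected, so a 1–2 mm gap is possible. I'll push with closed fingers low on the front of the grip to make sure.

Request:
{"name": "apply_moves", "arguments": {"commands": [0,-0.5,0,0,0,0,0,-0.6,0,0,0,0,0,-0.6,0.3,0,0,0,0,-0.5,0.5,0,0,0,0,-0.3,0.5,0,0,0,0,0,0,0,0,0,0,0,0,0,0,0,0,0,0,0,0,0], "jaw": -1, "newtons": 30}}

```text
clock: 15.35
position: [0.4939, 0.1272, 0.2516]
ee_rot: [0.0, -0.703, 0.711, -0.0]
contact_force: [-0.1, -0.1, -0.5]
width: -0.0
```

```bash
python3 go.py ready -.02 0 .197
```

```text
t 15.35 pos [0.4939 0.1272 0.2516] rail frame now -0.021616841163130757 0.00036688726445048493 F [-0.1359 -0.0627 -0.475 ] w -2.253269310457638e-05
target [0.4955 0.1268 0.197 ] turn units [-0.005   0.0001  0.0116] shift units total, tool axes after turn [ 0.0122 -0.0539  1.8209]
```

Request:
{"name": "apply_moves", "arguments": {"commands": [0,0,0.5,0,0,0,0,0,0.5,0,0,0,0,0,0.5,0,0,0,0,0,0.32,0,0,0,0,0,0,0,0,0,0,-0.2,0,0,0,0,0,-0.2,0,0,0,0,0,-0.2,0,0,0,0,0,-0.1,0,0,0,0,0,0,0,0,0,0]}}

```text
clock: 16.35
position: [0.5151, 0.1269, 0.1966]
ee_rot: [0.0, -0.703, 0.711, -0.0]
contact_force: [0.6, -0.7, 0.7]
width: 0.0
```

Request:
{"name": "apply_moves", "arguments": {"commands": [0,-0.06,0,0,0,0,0,-0.04,0,0,0,0,0,0,0,0,0,0]}}

```text
clock: 16.65
position: [0.5174, 0.1269, 0.1964]
ee_rot: [-0.0, -0.703, 0.711, -0.0]
contact_force: [-0.3, 0.0, 0.9]
width: -0.0
```

Request:
{"name": "apply_moves", "arguments": {"commands": [0,-0.06,0,0,0,0,0,-0.04,0,0,0,0,0,0,0,0,0,0]}}

```text
clock: 16.95
position: [0.5204, 0.1268, 0.1964]
ee_rot: [-0.0, -0.703, 0.711, -0.0]
contact_force: [-0.5, 0.3, 0.2]
width: -0.0002
```

Request:
{"name": "apply_moves", "arguments": {"commands": [0,-0.05,0,0,0,0,0,0,0,0,0,0]}}

```text
clock: 17.15
position: [0.5208, 0.1268, 0.1964]
ee_rot: [-0.001, -0.704, 0.711, 0.001]
contact_force: [-3.5, 0.3, 2.9]
width: 0.0001
```

Request:
{"name": "apply_moves", "arguments": {"commands": [0,-0.05,0,0,0,0,0,0,0,0,0,0]}}

```text
clock: 17.35
position: [0.5209, 0.1268, 0.1965]
ee_rot: [-0.002, -0.704, 0.711, 0.002]
contact_force: [-6.1, 0.1, 4.6]
width: 0.0002
```

Request:
{"name": "apply_moves", "arguments": {"commands": [0,-0.05,0,0,0,0,0,0,0,0,0,0]}}

```text
clock: 17.55
position: [0.5209, 0.1268, 0.1965]
ee_rot: [-0.003, -0.704, 0.711, 0.003]
contact_force: [-9.7, -0.3, 6.2]
width: -0.0004
```

The stop is firm: the arm stays at 0.5209 while the force climbs to 10 N, so the stack is fully home. Retreating clear.

Request:
{"name": "apply_moves", "arguments": {"commands": [0,0.2,0,0,0,0,0,0.4,0,0,0,0,0,0.2,0,0,0,0,0,0,-0.4,0,0,0,0,0,-0.6,0,0,0,0,0,-0.6,0,0,0,0,0,-0.6,0,0,0,0,0.3,-0.6,0,0,0,0,0.6,-0.5,0,0,0,0,0.9,0,0,0,0,0,0.9,0,0,0,0,0,0.9,0,0,0,0,0,0.9,0,0,0,0,0,0.7,0,0,0,0,0,0,0,0,0,0,0,0,0,0,0,0,0,0,0,0,0,0]}}

```text
clock: 19.25
position: [0.3462, 0.1287, 0.296]
ee_rot: [0.001, -0.703, 0.711, -0.001]
contact_force: [0.0, 0.1, -0.4]
width: 0.0003
```

```bash
python3 - <<'E'
from go import *
d=grab('side');t=grab('top');calc('ready',-.09,0,.3)
f=d['frame'][165:265,200:310][:,:,::-1];g=t['frame'][150:225,215:350][:,:,::-1]
f=cv2.resize(f,(400,364),interpolation=cv2.INTER_CUBIC);g=cv2.resize(g,(400,222),interpolation=cv2.INTER_CUBIC)
z=cv2.resize(d['frame'][195:275,205:250][:,:,::-1],(328,583),interpolation=cv2.INTER_CUBIC)
L=np.vstack([f,g]);o=np.zeros((586,730,3),np.uint8);o[:,:400]=L;o[:583,402:]=z
cv2.imwrite('pics/s8.png',o)
E
```

```text
t 19.35 pos [0.346  0.1287 0.2955] rail frame now -0.1695439567193471 9.846114446864652e-05 F [ 0.1689 -0.6382  0.3167] w 0.00037116568266357125
target [0.4255 0.1276 0.3   ] turn units [-0.0029 -0.0007  0.0093] shift units total, tool axes after turn [ 0.0033 -2.6515 -0.1488]
```

View pics/s8.png

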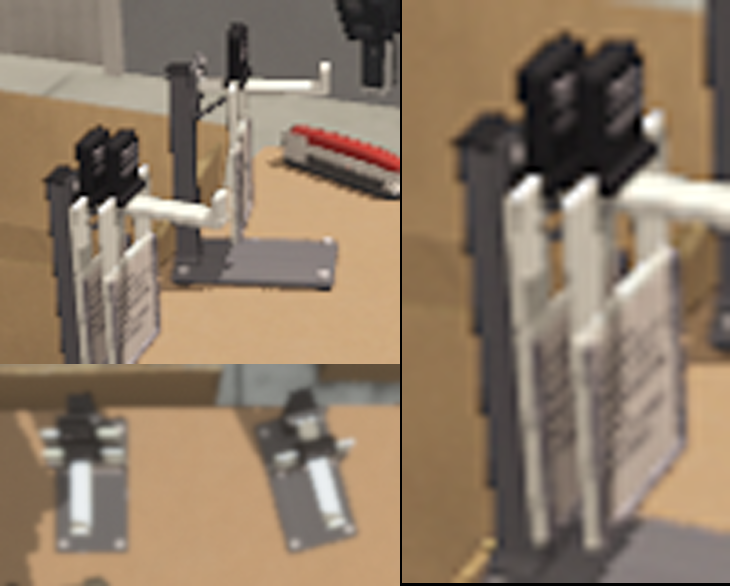

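The last picture shows both holders closed up against the post side of the left rail, and the second holder hanging alone on the right rail. The gripper is clear, so I'm handing in.

```bash
python3 -c "
from rig import manip
print(manip.sign_off(), manip.get_state()['clock'])"
```

```text
the job is handed in; nothing more can be done
the job is handed in; nothing more can be done
```

The front holder came off the right-hand rail over its upturned end and now hangs on the left-hand rail, closed up with the holder already there against the back collar. I handed the job in at about 19 s of robot time.

- **Fully home:** I pushed twice, first with the holder in the grip and then with closed fingers low on its front. Both pushes stopped firmly, with force rising to about 10 N and no further movement. The first stopped with the gripper at x = +21.7 mm along the rail, against the +22 mm expected.
- **Last pictures:** Both holders hang upright with their glides side by side. The second holder is still on its own rail, and the gripper is clear. I did not touch the stapler, carton, tape roll or marker.
- **One check that disagreed:** In the side picture the spacing between the two panels reads about 1–2 mm wider than the 20 mm expected. The second push was meant to close any gap, but the reading afterwards was only slightly smaller. That is near the limit of what the blurred picture can show, so I relied on the firm stop under force.

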